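# Wind up the model's spring turntable and set its catch

### The arm

A 6-joint arm with a two-finger parallel gripper is mounted at the origin on the work surface. World frame = base frame: x ahead of the robot, y to its left, z up, the work surface at z = 0. Lengths are in mm, angles in degrees, forces in N, time in s.
With the tool pointing down it reaches from about 300 to 850 mm from the base axis. Payload 4.2 kg.
Tool frame: the origin (TCP) lies midway between the tips of the shut fingers; the grasp point (between the pads) lies 19 mm behind it; z points along the fingers, y is the line along which they close (so a half turn about z gives the same grasp; the last joint's range is limited). The gripper opens to 91 mm and grips with 3 to 60 N. Pads are 32 mm wide; open, the fingers measure 118 mm over their backs; the gripper's body (76 mm by 178 mm) begins 60 mm behind the grasp point.
Start: joints at [-72.135, 18.312, 89.639, -0, 72.044, -1.146], TCP at [187.307, -543.654, 213.976] pointing down, gripper open.
Joint ranges: [-177.97, 177.97], [-48.28, 115.42], [12.27, 149.76], [-77.06, 257.06], [2.81, 150.46], [-146.56, 146.56]. Speed limits (degrees/s): [147.25, 147.25, 180, 180, 180, 180].

### API

Orientations are given as [roll, pitch, yaw] about the fixed x, y, z axes, in that order (R = Rz(yaw) Ry(pitch) Rx(roll)).
In Python, from workcell import state, grab_frame, camera_model, workorder gives the robot as it stands.
- The arm moves only by the tool carry_out, never from a script. Its argument "commands" is a list of rows, each a list of 7 numbers: the turn, a rotation vector about the tool's x, y, z in degrees, then the shift along the tool's x, y, z in mm, then the opening, from -1 (shut) to 1 (fully open). In form: [[ax, ay, az, dx, dy, dz, hand], ...]. A call has 1 to 20 rows; each row is the pose to reach, as a shift and turn from the pose commanded when the call began, along the tool's axes at that moment; what a row does not reach only later rows make up. A row lasts 1/10 s, in which the tool goes at most 50 mm and 8.59 degrees, less where a joint would pass 70% of its speed; a pose out of reach is approached as far as the arm can. A call with a gripper value outside its range is refused whole. The fingers move at their own pace and stop on an object; "force" is the grip in N (left out, the last holds). Time passes only in rows, so rows that repeat a pose let the fingers close. It gives the time, the measured TCP pose, the force, the opening and the grip force at its end, in the units of the state.
- state(): the state, without advancing time (a new reading comes with each control period).
- grab_frame(name): name is "scene" or "top" or "wrist"; returns the picture (420x560x3 uint8, red, green, blue); there is no depth.
- camera_model(name): a dict with "fx", "fy", "cx", "cy" (pixels), "origin" and "rotation" of the camera in the world; the wrist camera has in their place "mount" (4x4, takes a point from camera to tool coordinates, whose origin is the TCP and whose axes are the flange's). Camera axes: x right, y up, looking along -z (the intrinsics and any distortion apply to the point x, -y, -z); pixel columns grow to the right and rows downward; lengths in mm; the calibration is good to about 2 mm. A picture is of the moment at which its call begins: read the wrist's pose just before it. camera_model takes no time and is no camera call.
- workorder.job_done(): hands the job in; it is judged then, once.
The state is a dict: "time_s": time; "qpos": joint angles; "qvel": joint speeds; "effort": joint torques, N m; "ee_pos": TCP position; "ee_rot": TCP orientation; "force": force on the tool from outside, world axes, zero at the start; "torque": the same for the moment, N m; "gripper_width": finger opening in mm; "gripper_force": force on a finger pad.
Only numpy, scipy, OpenCV 4.12 (cv2) and the standard library are available. Lean on these libraries where they do the work, as an engineer would, in place of code of your own. Each camera call takes 0.05 s, during which the arm holds its last target. There are 200 camera calls.

### The job

Wind the spring of the model's turntable base: turn the big brass wing key clockwise (seen from above), stroke by stroke, until it comes up firm against its stop, without forcing it there. Only then press the green catch button fully down and let it come back up. Leave the glue bottle, the little ladder and the screwdriver as they are.

Things in the scene. Friction and masses are not known exactly. Their poses are not given: they have to be found in the camera images.
- base: Plywood turntable base, fixed to the table, 250 (x) x 360 (y) x 60 mm high; origin at the centre of its underside, z up. On its deck, 60 mm up: key axis at x 0, y -60; catch button at x -80, y -135; gauge at x 85, y -145; wooden terrace (see point terrace_edge); a sand-coloured model house with blue battlements over x -95..95, y 57..173, its top 190 mm above the table.
- terrace_edge (a point): Middle of the terrace's edge towards the key, on its top, 126 mm above the table (base x 0, y -18). The terrace covers x -110..110, y -18..58 of the base, underside 118 mm up; 12 mm posts at x +-103, y -10; railings over both ends to 150 mm. It overhangs the key's circle: wings pass under it but a finger cannot, so no finger can follow a wing all the way round. Axes as the base's.
- key: Brass wing key on an upright axis; origin on the axis at deck level, z up, x along the wings. Two straight wings, 124 mm tip to tip, 12 mm thick, lower edge 18, upper edge 46 mm above the deck; between them a round hub 44 mm across, same height. A clutch holds it where it is left; turning it back unwinds it. Contact forces on it of over 60 N in all are forcing it.
- wing_tip (a point): End of one wing, 62 mm from the axis and 32 mm above the deck; axes as the key's. Winding is clockwise from above, 7.6 rad from slack to a rigid stop; found wound by 0.2 to 3.0 rad. Turning takes 0.15 N m at first, rising to 0.26 N m before the stop (about 3.5 to 6 N at 45 mm from the axis), then it stops dead.
- gauge_tip (a point): Centre of the top of the red gauge pin, 12 mm across, that rises from a brass collar on the deck as the spring is wound, 4 mm for each radian of the key: 65 mm above the underside of the base when slack, 95.4 mm when the key is at its stop. Pose as the base's.
- catch_top (a point): Centre of the top of the green catch button, 40 mm across, in a black round housing 56 mm across and 12 mm high on the deck; the top stands 18 mm above the deck when up, z up.
- catch (a joint): Travel of the catch button: 0 up, 0.007 m fully down (where it is level with its housing); springs back. 1.5 N starts it, 5 N holds it fully down.
- glue: Bystander: white glue bottle with orange cap, 60 mm across, 150 mm tall, standing loose on the table; origin at the centre of its underside.
- ladder: Bystander: small wooden ladder lying loose on the table, 170 x 60 x 20 mm; origin at the centre of its underside.
- driver: Bystander: screwdriver with blue handle lying loose on the table, 190 mm long along its x; origin under it.

How it is judged (in metres and radians):
On the way, in this order (a step that is already met when the one before it is completed fails the run):
1. the key is wound to within 0.3 rad of its stop (gauge tip 94.2 mm or more above the base's underside), button up (z of gauge_tip in the frame of base above 0.0942 m and value of joint catch below 0.002 m), for 0.1 s.
2. the catch button is fully down (at least 6 of 7 mm) (value of joint catch above 0.006 m), for 0.05 s.
At the end, for the whole second after the job is handed in: The key is still wound to within 0.3 rad of its stop (gauge tip at least 94.2 mm above the underside of the base), the catch button is back up (within 1 mm), and the glue bottle (upright), ladder and screwdriver lie within 20 mm of where they were (z of gauge_tip in the frame of base above 0.0942 m and value of joint catch below 0.001 m and distance of each of glue, ladder, driver from where it was at the start of the episode below 0.02 m and angle between glue's own z axis and vertical below 0.2 rad); the robot touches nothing.
It fails at once if the key is forced: contact forces on it over 60 N (contact force between any of the fingers, the arm and key above 60 N).
It fails at once if the catch button is pressed (over 4 mm) before the key is wound to its stop (value of joint catch above 0.004 m and z of gauge_tip in the frame of base below 0.0942 m).
It fails at once if a bystander is disturbed: moved more than 30 mm or the bottle tipped (distance of any of glue, ladder, driver from where it was at the start of the episode above 0.03 m or angle between glue's own z axis and vertical above 0.4 rad).
It also fails if it takes over 69 s, if anything falls off the work surface, if the arm or the gripper's body presses on something with over 40 N, if the wrist force passes 120 N, or if a joint passes its speed limit or range.

## Working session

There is one attempt and no reset: what is moved stays moved. The work goes in short steps, Python scripts to look and compute and a tool call to move; the robot and the scene stay as the last step left them, time stands still between calls to the robot, and variables do not carry over. Pictures are saved under pics/ and viewed, at most 10 in all, crops included, and the job is handed in when it is done.

Besides the shell and the picture viewer there is one more tool, called after ">>>" as name([rows], argument=value, ...), one row to a line, values as JSON. carry_out: Moves the arm, as the interface text tells. Its arguments: {"type":"object","properties":{"commands":{"type":"array"},"force":{"type":"number"}},"required":["commands"]}

```bash
ls; mkdir -p pics; python3 - <<'E'
from workcell import state, grab_frame, camera_model
import cv2,numpy as np
s=state();print(s)
for n in("top","scene"):
    m=camera_model(n);print(n,m)
    cv2.imwrite(f"pics/{n}0.png",grab_frame(n)[:,:,::-1])
print(camera_model("wrist"))
E
```

```text
pics
{'time_s': 0.0, 'qpos': array([-7.21354303e+01,  1.83520726e+01,  8.97038844e+01,  8.63635516e-04,
        7.20430667e+01, -1.14510136e+00]), 'qvel': array([ 0.00143511, -0.05814443, -0.02646943,  0.13950359, -0.00934898,
       -0.05737966]), 'effort': array([ 8.51757650e-04, -4.12456870e+01, -2.31975693e+01,  7.29713473e-02,
        4.58960503e-02, -1.33283406e-04]), 'ee_pos': array([ 187.15926679, -543.18042263,  213.13302997]), 'ee_rot': array([-1.79901013e+02, -2.79987326e-03,  1.90094017e+01]), 'force': array([-0.0506931 , -0.67515423,  0.44710948]), 'torque': array([-0.0517899 , -0.01191424,  0.04157989]), 'gripper_force': 0.0, 'gripper_width': 91.50634257707716}
top {'fx': 531.3339190590979, 'fy': 531.3339190590979, 'cx': 275.2325939002943, 'cy': 210.08787019648554, 'origin': array([ 343.62866288,  -67.5687902 , 1146.41156628]), 'rotation': array([ 10.8909747 ,  -0.72946948, -88.57451218])}
scene {'fx': 509.1652162260191, 'fy': 509.1652162260191, 'cx': 284.43045917191796, 'cy': 209.9621846545407, 'origin': array([1309.97142631, -278.45580455,  730.11340724]), 'rotation': array([5.27125530e+01, 7.29306399e-02, 7.36890697e+01])}
{'fx': 352.5207222816512, 'fy': 352.5207222816512, 'cx': 277.12966840319865, 'cy': 204.92194325612698, 'mount': array([[-1.71590255e-05,  9.67206078e-01,  2.53992919e-01,
         7.20387195e+01],
       [ 9.99999806e-01, -1.41740569e-04,  6.07305758e-04,
        -1.32049110e+00],
       [ 6.23390921e-04,  2.53992880e-01, -9.67205887e-01,
        -1.69697559e+02],
       [ 0.00000000e+00,  0.00000000e+00,  0.00000000e+00,
         1.00000000e+00]])}
```

View pics/top0.png

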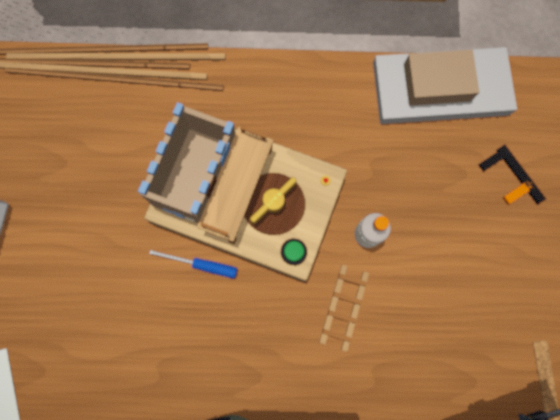

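View pics/scene0.png

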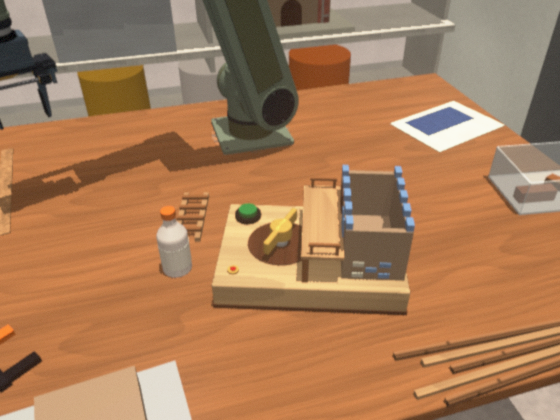

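The top view shows the base with its house to the left: key hub ~(274,200), wings from (254,219) to (295,180), button (294,251), gauge (326,181), glue (373,231), ladder (345,307), driver (195,265). In the scene view, the button is at (248,213), the gauge at (233,269) and the hub at ~(282,230).

```bash
cat > h.py <<'E'
import numpy as np,cv2
from scipy.spatial.transform import Rotation as Ro
from scipy.optimize import least_squares
from workcell import state,grab_frame,camera_model
def campose(n,s=None):
    m=camera_model(n)
    if n=="wrist":
        M=m["mount"];T=Ro.from_euler("xyz",s["ee_rot"],degrees=True).as_matrix()
        return m,T@M[:3,:3],T@M[:3,3]+s["ee_pos"]
    return m,Ro.from_euler("xyz",m["rotation"],degrees=True).as_matrix(),m["origin"]
def proj(n,P,s=None):
    m,R,o=campose(n,s); p=(np.atleast_2d(P)-o)@R
    return np.c_[m["cx"]+m["fx"]*p[:,0]/-p[:,2], m["cy"]-m["fy"]*p[:,1]/-p[:,2]]
def ray(n,uv,z,s=None):
    m,R,o=campose(n,s); uv=np.atleast_2d(uv)
    d=np.c_[(uv[:,0]-m["cx"])/m["fx"],-(uv[:,1]-m["cy"])/m["fy"],-np.ones(len(uv))]@R.T
    return o+d*((z-o[2])/d[:,2])[:,None]
def b2w(b,P):
    P=np.atleast_2d(np.asarray(P,float)); c,s=np.cos(b[2]),np.sin(b[2])
    return np.c_[b[0]+c*P[:,0]-s*P[:,1],b[1]+s*P[:,0]+c*P[:,1],P[:,2]]
def blob(im,lo,hi,box):
    hsv=cv2.cvtColor(im,cv2.COLOR_RGB2HSV);m=cv2.inRange(hsv,lo,hi)
    u0,v0,u1,v1=box;k=np.zeros_like(m);k[v0:v1,u0:u1]=m[v0:v1,u0:u1]
    v,u=np.nonzero(k);return u.mean(),v.mean(),len(u),k
E
python3 - <<'E'
from h import *
t=cv2.imread("pics/top0.png")[:,:,::-1].copy();c=cv2.imread("pics/scene0.png")[:,:,::-1].copy()
gt=blob(t,(45,120,40),(85,255,255),(275,230,315,270))[:3];gs=blob(c,(45,120,40),(85,255,255),(225,195,270,230))[:3]
rt=blob(t,(0,170,120),(9,255,255),(316,172,336,190))[:3];rs=blob(c,(0,170,120),(9,255,255),(222,258,245,280))[:3]
yt=blob(t,(22,150,120),(34,255,255),(240,165,310,230));ys=blob(c,(22,150,120),(34,255,255),(255,200,310,260))
print(gt,gs,rt,rs,yt[:3],ys[:3])
key=[0,-60,106]; but=[-80,-135,78]
cor=[[125,-180,60],[-125,-180,60],[-125,180,60]]; ct=[(346,178),(305,278),(148,214)]
cs=[[125,-180,60],[125,180,60]]; csuv=[(216,290),(405,292)]
def f(b):
    g=[85,-145,b[3]]
    return np.r_[3*(proj("top",b2w(b,[but]))[0]-gt[:2]),3*(proj("scene",b2w(b,[but]))[0]-gs[:2]),
     2*(proj("top",b2w(b,[g]))[0]-rt[:2]),2*(proj("scene",b2w(b,[g]))[0]-rs[:2]),2*(proj("top",b2w(b,[key]))[0]-yt[:2]),
     (proj("top",b2w(b,cor))-ct).ravel()]
best=min((least_squares(f,[340,-70,a,75]) for a in np.arange(0,6.28,.8)),key=lambda r:r.cost)
b=best.x;print(b,np.degrees(b[2]),best.cost);print(best.fun.round(1));np.save("b.npy",b[:3])
print("key,but,gauge",b2w(b,[key,but,[85,-145,b[3]]]))
P=ray("top",np.argwhere(yt[3])[:,::-1].astype(float),106)[:,:2]
w,V=np.linalg.eigh(np.cov(P.T));print(P.mean(0),w,"wing dir deg",np.degrees(np.arctan2(V[1,1],V[0,1])))
print("glue,ladder,driver",ray("top",[(373,231)],75),ray("top",[(345,268),(366,273),(323,343),(346,348)],10),ray("top",[(151,253),(237,272)],10))
big=cv2.resize(c[190:310,200:340],None,fx=5,fy=5,interpolation=2);cv2.imwrite("pics/z1.png",big[:,:,::-1])
E
```

```text
(np.float64(293.67543859649123), np.float64(250.6783625730994), 342) (np.float64(247.60493827160494), np.float64(209.3641975308642), 162) (np.float64(325.125), np.float64(179.875), 8) (np.float64(232.64285714285714), np.float64(268.14285714285717), 14) (np.float64(272.5521064301552), np.float64(199.8048780487805), 451) (np.float64(281.04761904761904), np.float64(226.0952380952381), 84)
[587.63514781 -14.60056237   5.93118315  66.3554616 ] 339.83176183579684 63.65316574595762
[-2.4  1.5 -0.4  2.   0.9  1.5 -2.4 -0.1  1.  -2.   1.3 -7.7  0.1  2.9
 -5.1  2.3]
key,but,gauge [[ 566.94847419  -70.92162002  106.        ]
 [ 465.99538864 -113.74071059   78.        ]
 [ 617.43051823 -180.01590598   66.3554616 ]]
[564.97880614 -70.00751694] [ 80.015941   738.04212204] wing dir deg 136.80048534409352
glue,ladder,driver [[ 512.03184514 -276.84187905   75.        ]] [[ 440.67556805 -228.77994051   10.        ]
 [ 431.19161616 -273.66403728   10.        ]
 [ 283.8004958  -182.94952459   10.        ]
 [ 274.86156072 -230.86630945   10.        ]] [[461.91012195 186.67392449  10.        ]
 [426.21260439   1.42211589  10.        ]]
```

View pics/z1.png

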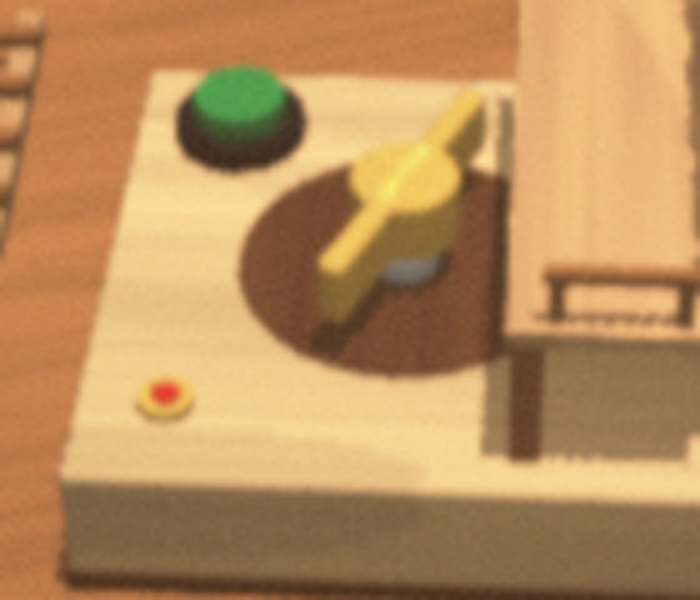

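>>> carry_out([
  [0,0,-86,512,-324,-10,0.15],
  [0,0,-86,512,-324,-10,0.15],
  [0,0,-86,512,-324,-10,0.15],
  [0,0,-86,512,-324,-10,0.15],
  [0,0,-86,512,-324,-10,0.15],
  [0,0,-86,512,-324,-10,0.15],
  [0,0,-86,512,-324,-10,0.15],
  [0,0,-86,512,-324,-10,0.15],
  [0,0,-86,512,-324,-10,0.15],
  [0,0,-86,512,-324,-10,0.15],
  [0,0,-86,512,-324,-10,0.15],
  [0,0,-86,512,-324,-10,0.15],
  [0,0,-86,512,-324,-10,0.15],
  [0,0,-86,512,-324,-10,0.15],
  [0,0,-86,512,-324,-10,0.15],
  [0,0,-86,512,-324,-10,0.15],
])

```text
time_s: 1.7
ee_pos: [564.9, -71.8, 223.9]
ee_rot: [-180.0, 0.0, 104.9]
force: [0.5, 0.1, -0.4]
gripper_width: 51.9
gripper_force: 0.0
```

```bash
python3 - <<'E'
from h import *
s=state();print(s);im=grab_frame("wrist");cv2.imwrite("pics/w1.png",im[:,:,::-1])
b=np.load("b.npy")
print(proj("wrist",b2w(b,[[0,-60,106],[-80,-135,78],[85,-145,68],[0,-18,126]]),s))
E
```

```text
{'time_s': 1.7, 'qpos': array([-8.38647372e+00,  1.74832785e+01,  8.93941609e+01, -2.74608982e-02,
        7.31557381e+01, -2.32867705e+01]), 'qvel': array([-0.33580969, -0.20520547, -0.0438565 ,  0.13078988, -0.10150555,
        0.08998994]), 'effort': array([ 4.72001005e-01, -4.02556586e+01, -2.33657634e+01,  7.58103887e-02,
        5.85427252e-02, -2.51270227e-03]), 'ee_pos': array([564.88831313, -71.81052582, 223.91940989]), 'ee_rot': array([-1.79959135e+02,  1.10205130e-02,  1.04908266e+02]), 'force': array([ 0.50099577,  0.08080951, -0.43064174]), 'torque': array([-0.00744469, -0.13468467, -0.03198304]), 'gripper_force': 0.0, 'gripper_width': 51.945856409051544}
[[279.25900336 201.59022406]
 [162.2996959  210.28044873]
 [299.03073379 304.06788565]
 [311.13580114 164.22749193]]
```

View pics/w1.png

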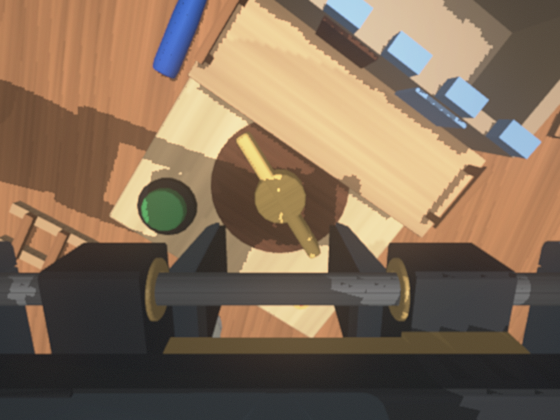

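The wrist view shows the hub at ~(280,198), wing tips at (244,140) and (313,252), the button top at (163,208), and terrace edge corners near (191,75) and (429,233).

```bash
python3 - <<'E'
from h import *
s=state();im=cv2.imread("pics/w1.png")[:,:,::-1].copy();b=np.load("b.npy")
g=blob(im,(45,100,30),(90,255,255),(130,170,200,240))[:3]
y=blob(im,(20,110,60),(34,255,255),(225,125,330,262))
# hub circle: largest inscribed disc
m=cv2.morphologyEx(y[3],cv2.MORPH_CLOSE,np.ones((5,5)));d=cv2.distanceTransform(m,cv2.DIST_L2,5);print(g,y[:3],cv2.minMaxLoc(d))
print("hub",ray("wrist",[(280,198),cv2.minMaxLoc(d)[3]],106,s),"but",ray("wrist",[g[:2]],78,s))
t=ray("wrist",[(244,140),(313,252)],106,s);e=t[1]-t[0];print(t,np.degrees(np.arctan2(e[1],e[0])),np.hypot(*e[:2]))
print(ray("wrist",[(191,75),(429,233)],126,s), b2w(b,[[-110,-18,126],[110,-18,126]]))
E
```

```text
(np.float64(144.82222222222222), np.float64(211.06666666666666), 90) (np.float64(275.54845256215117), np.float64(193.0771182141045), 1971) (0.0, 21.772096633911133, (0, 0), (279, 199))
hub [[566.86477016 -67.80444699 106.        ]
 [566.27689783 -68.85488219 106.        ]] but [[ 450.4968692  -118.70609799   78.        ]]
[[ 526.42305184  -28.88998334  106.        ]
 [ 607.31170182 -107.26064866  106.        ]] -44.094195058835524 112.62741619414288
[[480.42414244   7.90042274 126.        ]
 [688.32736499 -60.31990765 126.        ]] [[478.17387337   6.42868864 126.        ]
 [684.68441808 -69.42244797 126.        ]]
```

>>> carry_out([
  [0,0,0,2,2,30,0.15],
  [0,0,0,2,2,60,0.15],
  [0,0,0,2,2,90,0.15],
  [0,0,0,2,2,108,0.15],
  [0,0,0,2,2,112,0.15],
  [0,0,0,2,2,116,0.15],
  [0,0,0,2,2,120,0.15],
  [0,0,0,2,2,122,0.15],
  [0,0,0,2,2,122,0.15],
])

```text
time_s: 2.65
ee_pos: [567.5, -68.2, 102.4]
ee_rot: [180.0, 0.0, 105.0]
force: [0.0, -0.2, 0.2]
gripper_width: 52.3
gripper_force: 0.0
```

>>> carry_out([
  [0,0,0,0,0,5,0.15],
  [0,0,0,0,0,10,0.15],
  [0,0,0,0,0,14,0.15],
  [0,0,0,0,0,16,0.15],
  [0,0,0,0,0,16,0.0],
  [0,0,0,0,0,16,-0.1],
  [0,0,0,0,0,16,-0.1],
  [0,0,0,0,0,16,-0.1],
  [0,0,0,0,0,16,-0.1],
], force=8)

```text
time_s: 3.55
ee_pos: [566.2, -68.2, 85.6]
ee_rot: [-179.9, -0.0, 105.0]
force: [-4.3, -2.2, -1.2]
gripper_width: 44.0
gripper_force: 8.0
```

```bash
python3 -c "
from h import *
s=state();print(s['ee_pos'],s['force'],s['torque'],s['gripper_width'],s['gripper_force'])"
```

```text
[566.17591586 -68.23795303  85.56283579] [-4.30488798 -2.20365818 -1.2464602 ] [-0.38144823  0.57578056  0.0316461 ] 44.044299564776374 7.9982974380254745
```

>>> carry_out([
  [0,0,4,0,-1,0,-0.1],
  [0,0,10,0,-1,0,-0.1],
  [0,0,16,0,-1,0,-0.1],
  [0,0,22,0,-1,0,-0.1],
  [0,0,28,0,-1,0,-0.1],
  [0,0,34,0,-1,0,-0.1],
  [0,0,40,0,-1,0,-0.1],
  [0,0,45,0,-1,0,-0.1],
  [0,0,45,0,-1,0,-0.1],
])

```text
time_s: 4.45
ee_pos: [567.8, -68.6, 85.7]
ee_rot: [179.8, -0.1, 60.0]
force: [2.2, -2.9, -7.6]
gripper_width: 43.4
gripper_force: 8.0
```

```bash
python3 - <<'E'
from h import *
s=state();print(s['ee_pos'],s['ee_rot'][2],s['force'],s['torque'],s['gripper_width'],s['gripper_force'])
im=grab_frame("scene");cv2.imwrite("pics/s2.png",cv2.resize(im[170:310,190:350],None,fx=4,fy=4)[:,:,::-1])
E
```

```text
[567.84465597 -68.64763883  85.68843135] 59.995647389616174 [ 2.18032688 -2.88829895 -7.60305995] [-0.37166878 -0.47782166 -0.08677847] 43.375278714503054 7.99923799932003
```

View pics/s2.png

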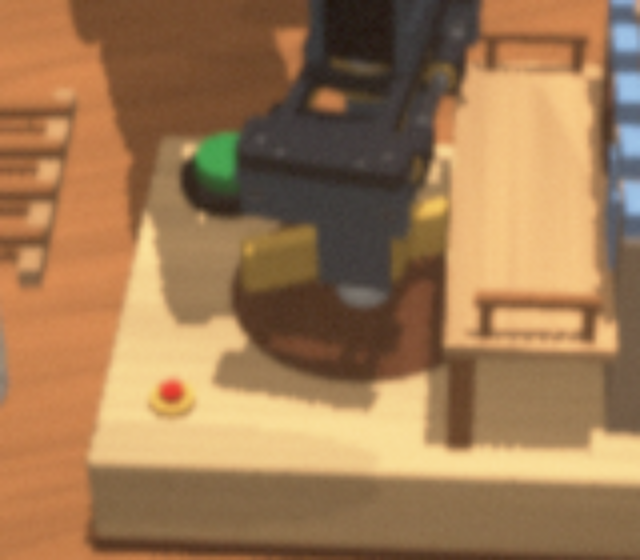

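The wings have turned with the gripper (now about along base y), and the red pin at (172,390) has risen slightly. I'll continue this stroke.

>>> carry_out([
  [0,0,8,0,0,0,-0.1],
  [0,0,16,0,0,0,-0.1],
  [0,0,24,0,0,0,-0.1],
  [0,0,32,0,0,0,-0.1],
  [0,0,40,0,0,0,-0.1],
  [0,0,48,0,0,0,-0.1],
  [0,0,56,0,0,0,-0.1],
  [0,0,64,0,0,0,-0.1],
  [0,0,72,0,0,0,-0.1],
  [0,0,80,0,0,0,-0.1],
  [0,0,88,0,0,0,-0.1],
  [0,0,96,0,0,0,-0.1],
  [0,0,104,0,0,0,-0.1],
  [0,0,112,0,0,0,-0.1],
  [0,0,115,0,0,0,-0.1],
  [0,0,115,0,0,0,-0.1],
])

```text
time_s: 6.1
ee_pos: [567.5, -71.4, 87.0]
ee_rot: [180.0, -0.4, -54.8]
force: [0.2, -9.6, -0.2]
gripper_width: 43.6
gripper_force: 8.0
```

```bash
cat >> h.py <<'E'
def rep():
    s=state();print(s['time_s'],s['qpos'].round(1),s['ee_pos'],s['ee_rot'][2],s['force'],s['torque'],s['gripper_width'],s['gripper_force'])
    return s
def gauge():
    b=np.load("b.npy");im=grab_frame("scene");r=blob(im,(0,150,90),(9,255,255),(222,240,245,280))
    v,u=np.nonzero(r[3]);z=np.arange(60,100,.25);p=proj("scene",b2w(b,[[85,-145,q] for q in z]))
    print("gauge",r[:3],"top row",v.min(),"bot",v.max(),"z by top row+1.5",np.interp(-(v.min()+1.5),-p[:,1],z))
    return im
E
python3 -c "
from h import *
rep();gauge()"
```

```text
6.1 [ -8.2  24.1 100.5  -0.4  55.1 136.9] [567.4571734  -71.43737359  86.97665891] -54.83050100073822 [ 0.22655426 -9.59449242 -0.2052337 ] [-1.78568657  0.03635998  0.04671266] 43.63188142304818 7.984909038059413
gauge (np.float64(232.25806451612902), np.float64(265.5483870967742), 31) top row 263 bot 269 z by top row+1.5 75.52342275734495
```

>>> carry_out([
  [0,0,-1,0,0,0,0.06],
  [0,0,-2,0,0,0,0.06],
  [0,0,-2,0,0,-10,0.06],
  [0,0,-2,0,0,-25,0.06],
  [0,0,-2,0,0,-48,0.06],
  [0,0,-10,0,0,-48,0.06],
  [0,0,-18,0,0,-48,0.06],
  [0,0,-26,0,0,-48,0.06],
  [0,0,-34,0,0,-48,0.06],
  [0,0,-42,0,0,-48,0.06],
  [0,0,-50,0,0,-48,0.06],
  [0,0,-58,0,0,-48,0.06],
  [0,0,-66,0,0,-48,0.06],
  [0,0,-74,0,0,-48,0.06],
  [0,0,-82,0,0,-48,0.06],
  [0,0,-90,0,0,-48,0.06],
  [0,0,-90,0,0,-48,0.06],
])

```text
time_s: 7.85
ee_pos: [566.6, -67.9, 134.8]
ee_rot: [180.0, -0.1, 35.0]
force: [-0.3, -0.4, -0.6]
gripper_width: 48.7
gripper_force: 0.0
```

>>> carry_out([
  [0,0,-8,0,0,0,0.06],
  [0,0,-16,0,0,0,0.06],
  [0,0,-24,0,0,0,0.06],
  [0,0,-32,0,0,0,0.06],
  [0,0,-40,0,0,0,0.06],
  [0,0,-48,0,0,0,0.06],
  [0,0,-56,0,0,0,0.06],
  [0,0,-64,0,0,0,0.06],
  [0,0,-72,0,0,0,0.06],
  [0,0,-80,0,0,0,0.06],
  [0,0,-88,0,0,0,0.06],
  [0,0,-92,0,0,0,0.06],
  [0,0,-92,0,0,0,0.06],
])

```text
time_s: 9.15
ee_pos: [566.5, -68.1, 134.5]
ee_rot: [180.0, 0.0, 126.9]
force: [-0.6, 0.1, -0.3]
gripper_width: 48.2
gripper_force: 0.0
```

```bash
python3 -c "
from h import *
s=rep();im=grab_frame('wrist');cv2.imwrite('pics/w2.png',im[:,:,::-1])"
```

```text
9.15 [ -8.   21.4  97.1   0.   61.4 -44.9] [566.54632022 -68.09871234 134.52137178] 126.87056238557322 [-0.57809589  0.11251465 -0.2525687 ] [ 0.04943277 -0.14114342 -0.03991549] 48.18316975159185 0.0
```

View pics/w2.png

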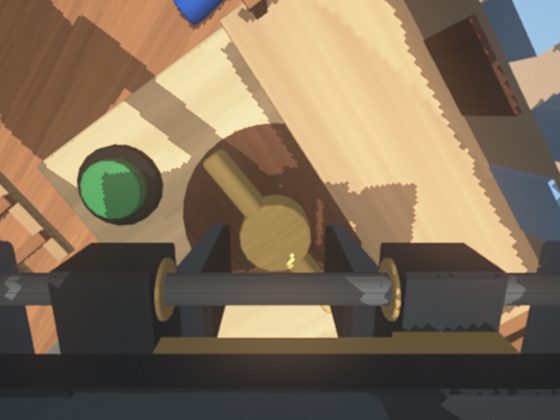

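Hub at ~(275,231), one wing's end at ~(216,158), button at (112,188).

```bash
python3 -c "
from h import *
s=state();p=ray('wrist',[(275,231),(216,158)],106,s);d=p[1]-p[0];print(p,np.degrees(np.arctan2(d[1],d[0])), ray('wrist',[(112,188)],78,s))"
```

```text
[[563.66693818 -64.58560893 106.        ]
 [511.32787357 -49.82223879 106.        ]] 164.2477414673798 [[ 466.09501442 -112.52640774   78.        ]]
```

>>> carry_out([
  [0,0,0,0,0,15,0.06],
  [0,0,0,0,0,25,0.06],
  [0,0,0,0,0,29,0.06],
  [0,0,0,0,0,32,0.06],
  [0,0,0,0,0,34,0.06],
  [0,0,0,0,0,34,0.06],
])

```text
time_s: 9.8
ee_pos: [566.4, -68.4, 100.0]
ee_rot: [180.0, 0.0, 127.0]
force: [-0.3, -0.7, -0.3]
gripper_width: 48.4
gripper_force: 0.0
```

Clear. Go to depth, grip and start turning.

>>> carry_out([
  [0,0,0,0,0,6,0.06],
  [0,0,0,0,0,12,0.06],
  [0,0,0,0,0,14,0.0],
  [0,0,0,0,0,14,-0.1],
  [0,0,0,0,0,14,-0.1],
  [0,0,6,0,0,14,-0.1],
  [0,0,12,0,0,14,-0.1],
  [0,0,18,0,0,14,-0.1],
  [0,0,24,0,0,14,-0.1],
  [0,0,30,0,0,14,-0.1],
  [0,0,36,0,0,14,-0.1],
  [0,0,42,0,0,14,-0.1],
  [0,0,48,0,0,14,-0.1],
  [0,0,54,0,0,14,-0.1],
  [0,0,60,0,0,14,-0.1],
])

```text
time_s: 11.3
ee_pos: [567.6, -68.4, 85.1]
ee_rot: [179.9, -0.0, 66.8]
force: [4.4, 0.0, -9.5]
gripper_width: 43.9
gripper_force: 8.5
```

```bash
python3 -c "
from h import *
rep();gauge()"
```

```text
11.3 [ -8.   24.3 100.6  -0.   55.   15.2] [567.62577983 -68.42976505  85.13212152] 66.80383349082479 [ 4.42324407e+00  3.88298066e-03 -9.49111824e+00] [-0.17966122 -0.8335148   0.22189596] 43.933284876898185 8.473205119371414
gauge (np.float64(232.17948717948718), np.float64(264.53846153846155), 39) top row 261 bot 269 z by top row+1.5 80.59992859306249
```

>>> carry_out([
  [0,0,7,0,0,0,-0.1],
  [0,0,14,0,0,0,-0.1],
  [0,0,21,0,0,0,-0.1],
  [0,0,28,0,0,0,-0.1],
  [0,0,35,0,0,0,-0.1],
  [0,0,42,0,0,0,-0.1],
  [0,0,49,0,0,0,-0.1],
  [0,0,56,0,0,0,-0.1],
  [0,0,63,0,0,0,-0.1],
  [0,0,70,0,0,0,-0.1],
])

```text
time_s: 12.35
ee_pos: [568.4, -70.6, 85.9]
ee_rot: [179.8, -0.3, -3.1]
force: [5.2, -7.7, -8.1]
gripper_width: 44.2
gripper_force: 8.0
```

```bash
python3 -c "
from h import *
rep();gauge()"
```

```text
12.35 [ -8.1  24.2 100.5  -0.3  55.   85.1] [568.3893909  -70.58597401  85.89902853] -3.065708180361089 [ 5.2085656  -7.68282052 -8.12192166] [-1.23341929 -0.80631267  0.29083755] 44.24193874071022 7.961134915240109
gauge (np.float64(232.09615384615384), np.float64(263.25), 52) top row 258 bot 269 z by top row+1.5 88.15320212147202
```

>>> carry_out([
  [0,0,5,0,0,0,-0.1],
  [0,0,10,0,0,0,-0.1],
  [0,0,15,0,0,0,-0.1],
  [0,0,20,0,0,0,-0.1],
  [0,0,25,0,0,0,-0.1],
  [0,0,30,0,0,0,-0.1],
  [0,0,35,0,0,0,-0.1],
  [0,0,40,0,0,0,-0.1],
  [0,0,45,0,0,0,-0.1],
  [0,0,50,0,0,0,-0.1],
  [0,0,52,0,0,0,-0.1],
])

```text
time_s: 13.5
ee_pos: [567.0, -70.8, 86.4]
ee_rot: [179.9, -0.3, -54.9]
force: [0.2, -7.0, -2.5]
gripper_width: 43.9
gripper_force: 7.8
```

```bash
python3 -c "
from h import *
rep();gauge()"
```

```text
13.5 [ -8.1  24.1 100.6  -0.3  55.1 136.9] [566.99161149 -70.82602013  86.40577883] -54.90234496670727 [ 0.22280931 -6.99705658 -2.53560547] [-1.32075844 -0.08373364  0.1998569 ] 43.89996491979515 7.791297513758764
gauge (np.float64(232.0), np.float64(262.87931034482756), 58) top row 257 bot 269 z by top row+1.5 90.65472007786772
```

>>> carry_out([
  [0,0,-1,0,0,0,0.06],
  [0,0,-2,0,0,0,0.06],
  [0,0,-2,0,0,-10,0.06],
  [0,0,-2,0,0,-25,0.06],
  [0,0,-2,0,0,-48,0.06],
  [0,0,-10,0,0,-48,0.06],
  [0,0,-18,0,0,-48,0.06],
  [0,0,-26,0,0,-48,0.06],
  [0,0,-34,0,0,-48,0.06],
  [0,0,-42,0,0,-48,0.06],
  [0,0,-50,0,0,-48,0.06],
  [0,0,-58,0,0,-48,0.06],
  [0,0,-66,0,0,-48,0.06],
  [0,0,-74,0,0,-48,0.06],
  [0,0,-82,0,0,-48,0.06],
  [0,0,-90,0,0,-48,0.06],
  [0,0,-90,0,0,-48,0.06],
])

```text
time_s: 15.25
ee_pos: [566.6, -68.0, 134.9]
ee_rot: [180.0, -0.1, 35.0]
force: [-0.6, -0.5, 0.2]
gripper_width: 48.2
gripper_force: 0.0
```

>>> carry_out([
  [0,0,-8,0,0,0,0.06],
  [0,0,-16,0,0,0,0.06],
  [0,0,-24,0,0,0,0.06],
  [0,0,-32,0,0,0,0.06],
  [0,0,-40,0,0,0,0.06],
  [0,0,-48,0,0,0,0.06],
  [0,0,-56,0,0,0,0.06],
  [0,0,-64,0,0,0,0.06],
  [0,0,-72,0,0,0,0.06],
  [0,0,-80,0,0,0,0.06],
  [0,0,-88,0,0,0,0.06],
  [0,0,-92,0,0,0,0.06],
  [0,0,-92,0,0,0,0.06],
])

```text
time_s: 16.55
ee_pos: [566.5, -68.2, 134.5]
ee_rot: [180.0, 0.0, 126.9]
force: [-0.2, 0.1, 0.1]
gripper_width: 48.2
gripper_force: 0.0
```

```bash
python3 - <<'E'
from h import *
s=rep();gauge();im=grab_frame('wrist')
cv2.imwrite('pics/w3.png',im[:,:,::-1])
E
```

```text
16.55 [ -8.   21.4  97.1   0.   61.4 -44.9] [566.45955293 -68.15906324 134.50577654] 126.86790044352841 [-0.23712338  0.10012256  0.10448712] [ 0.08357714 -0.13910186  0.01938132] 48.20365311274295 0.0
gauge (np.float64(232.01754385964912), np.float64(262.7719298245614), 57) top row 257 bot 269 z by top row+1.5 90.65472007786772
```

View pics/w3.png

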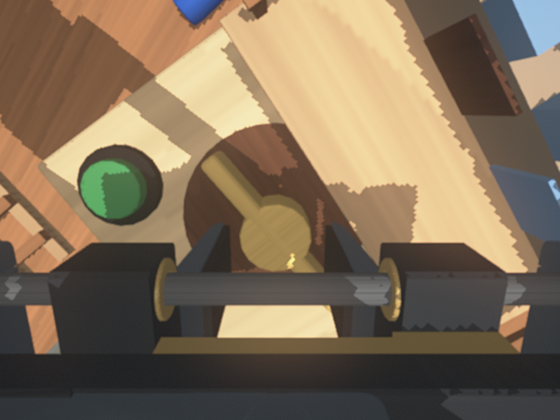

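The same pose as before (wing end at (213,160), hub (275,231)), so the regrip is clear.

>>> carry_out([
  [0,0,0,0,0,15,0.06],
  [0,0,0,0,0,25,0.06],
  [0,0,0,0,0,29,0.06],
  [0,0,0,0,0,32,0.06],
  [0,0,0,0,0,36,0.06],
  [0,0,0,0,0,40,0.06],
  [0,0,0,0,0,44,0.06],
  [0,0,0,0,0,48,0.06],
  [0,0,0,0,0,48,-0.1],
  [0,0,0,0,0,48,-0.1],
  [0,0,6,0,0,48,-0.1],
  [0,0,12,0,0,48,-0.1],
  [0,0,18,0,0,48,-0.1],
  [0,0,24,0,0,48,-0.1],
  [0,0,30,0,0,48,-0.1],
  [0,0,36,0,0,48,-0.1],
  [0,0,40,0,0,48,-0.1],
  [0,0,40,0,0,48,-0.1],
])

```text
time_s: 18.45
ee_pos: [566.8, -68.3, 85.3]
ee_rot: [180.0, 0.0, 87.0]
force: [2.7, 0.6, -7.3]
gripper_width: 44.1
gripper_force: 7.5
```

```bash
python3 -c "
from h import *
rep();gauge()"
```

```text
18.45 [ -8.   24.2 100.6   0.   55.1  -5.1] [566.79846037 -68.34913626  85.28165524] 87.02812122907757 [ 2.68005795  0.62854896 -7.29235381] [-0.15906246 -0.4982093   0.16248866] 44.12380134943323 7.509678639471531
gauge (np.float64(231.93846153846152), np.float64(262.2923076923077), 65) top row 256 bot 269 z by top row+1.5 93.1481831634086
```

Now short steps, watching force and torque.

>>> carry_out([
  [0,0,2,0,0,0,-0.1],
  [0,0,4,0,0,0,-0.1],
  [0,0,6,0,0,0,-0.1],
  [0,0,8,0,0,0,-0.1],
  [0,0,10,0,0,0,-0.1],
  [0,0,12,0,0,0,-0.1],
  [0,0,12,0,0,0,-0.1],
])

```text
time_s: 19.2
ee_pos: [567.2, -68.5, 85.4]
ee_rot: [179.9, -0.0, 75.1]
force: [5.5, -2.1, -9.6]
gripper_width: 43.9
gripper_force: 7.8
```

```bash
python3 -c "
from h import *
rep();gauge()"
```

```text
19.2 [ -8.   24.2 100.6  -0.   55.1   6.9] [567.22885153 -68.48251552  85.44452868] 75.09806067688427 [ 5.47911576 -2.1466456  -9.62527606] [-0.23712448 -0.86295697  0.12227485] 43.888502949913985 7.784867445006967
gauge (np.float64(231.93939393939394), np.float64(261.8939393939394), 66) top row 256 bot 269 z by top row+1.5 93.1481831634086
```

>>> carry_out([
  [0,0,2,0,0,0,-0.1],
  [0,0,4,0,0,0,-0.1],
  [0,0,6,0,0,0,-0.1],
  [0,0,8,0,0,0,-0.1],
  [0,0,10,0,0,0,-0.1],
])

```text
time_s: 19.75
ee_pos: [567.5, -68.7, 85.6]
ee_rot: [179.9, -0.0, 65.0]
force: [6.2, -1.0, -11.3]
gripper_width: 44.1
gripper_force: 8.5
```

```bash
python3 -c "
from h import *
rep();gauge()"
```

```text
19.75 [ -8.   24.2 100.6  -0.   55.   16.9] [567.52204132 -68.65441209  85.62775292] 65.04967777105585 [  6.23543206  -0.99057465 -11.30936692] [-0.35589488 -1.04236326  0.3041529 ] 44.120415471952136 8.485660292208195
gauge (np.float64(231.91304347826087), np.float64(261.94202898550725), 69) top row 256 bot 269 z by top row+1.5 93.1481831634086
```

>>> carry_out([
  [0,0,2,0,0,0,-0.1],
  [0,0,4,0,0,0,-0.1],
  [0,0,6,0,0,0,-0.1],
  [0,0,8,0,0,0,-0.1],
])

```text
time_s: 20.2
ee_pos: [567.7, -68.8, 85.7]
ee_rot: [179.8, -0.0, 57.1]
force: [6.0, -2.0, -11.2]
gripper_width: 44.3
gripper_force: 8.5
```

```bash
python3 -c "
from h import *
rep();gauge()"
```

```text
20.2 [ -8.   24.2 100.6  -0.   55.   24.9] [567.72839435 -68.82989349  85.71678832] 57.05622151570298 [  6.03418764  -1.95067545 -11.2224929 ] [-0.35998143 -1.05100181  0.27613942] 44.3031732619691 8.457839079201221
gauge (np.float64(231.9142857142857), np.float64(261.84285714285716), 70) top row 255 bot 269 z by top row+1.5 95.63363042150367
```

>>> carry_out([
  [0,0,1,0,0,0,-0.1],
  [0,0,2,0,0,0,-0.1],
  [0,0,3,0,0,0,-0.1],
  [0,0,4,0,0,0,-0.1],
])

```text
time_s: 20.65
ee_pos: [567.8, -69.0, 85.8]
ee_rot: [179.8, -0.1, 53.1]
force: [5.9, -2.1, -10.5]
gripper_width: 43.8
gripper_force: 8.5
```

```bash
python3 -c "
from h import *
rep();gauge()"
```

```text
20.65 [-8.000e+00  2.420e+01  1.006e+02 -1.000e-01  5.500e+01  2.890e+01] [567.79555375 -68.95169487  85.8219993 ] 53.10285278347436 [  5.92545977  -2.08458005 -10.54964431] [-0.49063833 -1.0036452   0.26284093] 43.81066000844488 8.451126180589199
gauge (np.float64(231.92857142857142), np.float64(261.6714285714286), 70) top row 255 bot 269 z by top row+1.5 95.63363042150367
```

>>> carry_out([
  [0,0,1,0,0,0,-0.1],
  [0,0,2,0,0,0,-0.1],
  [0,0,3,0,0,0,-0.1],
  [0,0,4,0,0,0,-0.1],
  [0,0,5,0,0,0,-0.1],
])

```text
time_s: 21.2
ee_pos: [567.9, -69.1, 85.9]
ee_rot: [179.8, -0.1, 48.1]
force: [6.4, -3.2, -10.0]
gripper_width: 43.9
gripper_force: 8.4
```

```bash
python3 -c "
from h import *
rep();gauge()"
```

```text
21.2 [-8.100e+00  2.420e+01  1.006e+02 -1.000e-01  5.500e+01  3.390e+01] [567.94246888 -69.08920565  85.88276002] 48.105639528643266 [  6.38070052  -3.19498102 -10.0344425 ] [-0.49845909 -1.08799893  0.27531054] 43.91432393816095 8.414995484054089
gauge (np.float64(231.95652173913044), np.float64(261.5652173913044), 69) top row 255 bot 269 z by top row+1.5 95.63363042150367
```

>>> carry_out([
  [0,0,1,0,0,0,-0.1],
  [0,0,2,0,0,0,-0.1],
  [0,0,3,0,0,0,-0.1],
  [0,0,4,0,0,0,-0.1],
  [0,0,5,0,0,0,-0.1],
])

```text
time_s: 21.75
ee_pos: [567.4, -69.4, 86.2]
ee_rot: [179.8, -0.0, 43.2]
force: [2.8, -3.3, -5.5]
gripper_width: 44.4
gripper_force: 9.7
```

```bash
python3 -c "
from h import *
rep();gauge()"
```

```text
21.75 [-8.100e+00  2.420e+01  1.006e+02 -1.000e-01  5.510e+01  3.890e+01] [567.3793365  -69.38450357  86.21161956] 43.156698102962 [ 2.7620172  -3.29701126 -5.48172924] [-0.84178212 -0.69182235  0.44773706] 44.375785147109774 9.663084670901299
gauge (np.float64(231.97142857142856), np.float64(261.25714285714287), 70) top row 255 bot 268 z by top row+1.5 95.63363042150367
```

>>> carry_out([
  [0,0,0.5,0,0,0,-0.1],
  [0,0,1,0,0,0,-0.1],
  [0,0,1,0,0,0,-0.1],
])

```text
time_s: 22.1
ee_pos: [567.1, -69.5, 86.3]
ee_rot: [179.8, 0.0, 42.2]
force: [2.9, -4.5, -7.0]
gripper_width: 44.7
gripper_force: 10.8
```

```bash
python3 -c "
from h import *
rep();gauge()"
```

```text
22.1 [ -8.1  24.2 100.6  -0.2  55.1  39.8] [567.05706805 -69.51199402  86.31076127] 42.18595720212734 [ 2.9212408  -4.51410772 -6.95529336] [-0.95488434 -0.67669836  0.46503935] 44.727859284213615 10.802661404013634
gauge (np.float64(231.9718309859155), np.float64(261.36619718309856), 71) top row 255 bot 269 z by top row+1.5 95.63363042150367
```

>>> carry_out([
  [0,0,1,0,0,0,-0.1],
  [0,0,2,0,0,0,-0.1],
  [0,0,2,0,0,0,-0.1],
])

```text
time_s: 22.45
ee_pos: [566.8, -69.3, 86.3]
ee_rot: [179.8, 0.0, 40.3]
force: [3.7, -5.4, -5.2]
gripper_width: 46.1
gripper_force: 23.1
```

```bash
python3 -c "
from h import *
rep();gauge()"
```

```text
22.45 [ -8.   24.1 100.6  -0.2  55.2  41.8] [566.83023487 -69.27666824  86.29729651] 40.252701470500064 [ 3.70552994 -5.39213607 -5.20897641] [-0.97433526 -0.57241232  1.26602998] 46.11377081497081 23.051138073205948
gauge (np.float64(232.04109589041096), np.float64(261.2328767123288), 73) top row 255 bot 269 z by top row+1.5 95.63363042150367
```

Torque went to 1.27 N m with no more gauge rise, so this is the stop. Releasing now, with no forcing.

>>> carry_out([
  [0,0,-2,0,0,0,-0.05],
  [0,0,-3,0,0,0,0.1],
  [0,0,-3,0,0,0,0.1],
  [0,0,-3,0,0,-10,0.1],
  [0,0,-3,0,0,-30,0.1],
  [0,0,-3,0,0,-60,0.1],
  [0,0,-3,0,0,-60,0.1],
  [0,0,-3,0,0,-60,0.1],
])

```text
time_s: 23.3
ee_pos: [566.4, -68.0, 147.2]
ee_rot: [179.9, -0.1, 43.0]
force: [-0.5, 0.4, -0.2]
gripper_width: 50.2
gripper_force: 0.0
```

```bash
python3 - <<'E'
from h import *
s=rep();gauge()
R=Ro.from_euler("xyz",s["ee_rot"],degrees=True).as_matrix()
print("shift to button",R.T@(np.array([466,-113,95])-s["ee_pos"]))
im=grab_frame("top");cv2.imwrite("pics/t3.png",cv2.resize(im[130:300,230:390],None,fx=3.5,fy=3.5)[:,:,::-1])
im=grab_frame("scene");cv2.imwrite("pics/s3.png",cv2.resize(im[180:310,200:350],None,fx=4,fy=4)[:,:,::-1])
E
```

```text
23.3 [-8.  20.7 96.2  0.  63.  39. ] [566.44382814 -68.02767768 147.17694811] 42.98684194685797 [-0.47240604  0.38807043 -0.17233297] [ 0.04417901 -0.05901798  0.05372883] 50.17969474219156 0.0
gauge (np.float64(232.013698630137), np.float64(261.3835616438356), 73) top row 255 bot 269 z by top row+1.5 95.63363042150367
shift to button [-104.21606287  -35.63891566   51.98832784]
```

View pics/s3.png

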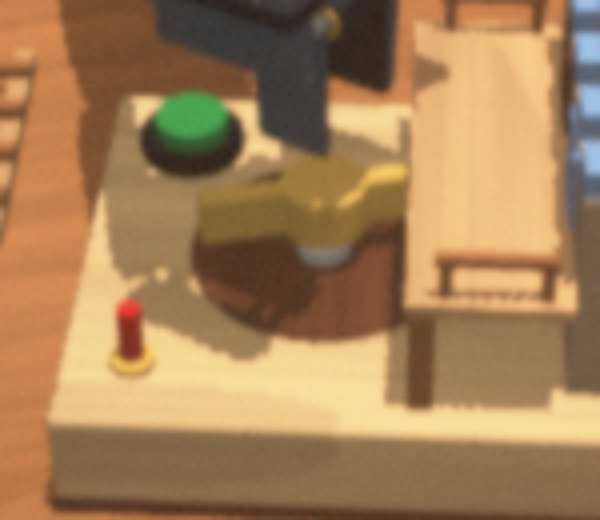

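The pin at (130,300–355) stands tall, the key is free and the button at (192,118) is up. Moving over the button with the fingers shut.

>>> carry_out([
  [0,0,0,-40,-14,0,0.1],
  [0,0,0,-80,-28,0,0.1],
  [0,0,0,-104,-36,0,-1],
  [0,0,0,-104,-36,10,-1],
  [0,0,0,-104,-36,25,-1],
  [0,0,0,-104,-36,40,-1],
  [0,0,0,-104,-36,55,-1],
  [0,0,0,-104,-36,60,-1],
  [0,0,0,-104,-36,60,-1],
])

```text
time_s: 24.35
ee_pos: [465.4, -112.5, 84.7]
ee_rot: [-179.9, 0.1, 43.0]
force: [0.4, -0.0, -0.1]
gripper_width: 0.2
gripper_force: 0.0
```

```bash
python3 -c "
from h import *
rep();gauge()"
```

```text
24.35 [-15.   17.2 112.5   0.   50.5  32. ] [ 465.43268039 -112.53786057   84.71323853] 43.0219367929586 [ 0.37441492 -0.02862332 -0.07275403] [ 0.00979578 -0.00546927  0.00192608] 0.17867078252399327 0.0
gauge (np.float64(231.92753623188406), np.float64(261.3188405797101), 69) top row 255 bot 268 z by top row+1.5 95.63363042150367
```

>>> carry_out([
  [0,0,0,0,0,5,-1],
  [0,0,0,0,0,8,-1],
  [0,0,0,0,0,11,-1],
  [0,0,0,0,0,13,-1],
  [0,0,0,0,0,14.5,-1],
  [0,0,0,0,0,14.5,-1],
])

```text
time_s: 25.0
ee_pos: [467.0, -113.1, 75.8]
ee_rot: [179.8, -0.1, 43.0]
force: [-6.7, 3.2, 32.4]
gripper_width: 0.7
gripper_force: 16.5
```

```bash
python3 - <<'E'
from h import *
s=rep();im=gauge();cv2.imwrite("pics/s4.png",cv2.resize(im[170:280,200:330],None,fx=5,fy=5)[:,:,::-1])
g=blob(im,(45,100,30),(90,255,255),(215,180,275,235));print(g[:3])
E
```

```text
25.0 [-15.   17.8 113.2   0.   48.8  32. ] [ 467.00265886 -113.14520773   75.81757644] 43.001797140701505 [-6.7237921   3.16841016 32.42962287] [0.48017149 1.25475839 0.0166599 ] 0.6903898970237704 16.522244016086916
gauge (np.float64(231.92753623188406), np.float64(261.3333333333333), 69) top row 255 bot 268 z by top row+1.5 95.63363042150367
(np.float64(244.47540983606558), np.float64(214.2295081967213), 61)
```

View pics/s4.png

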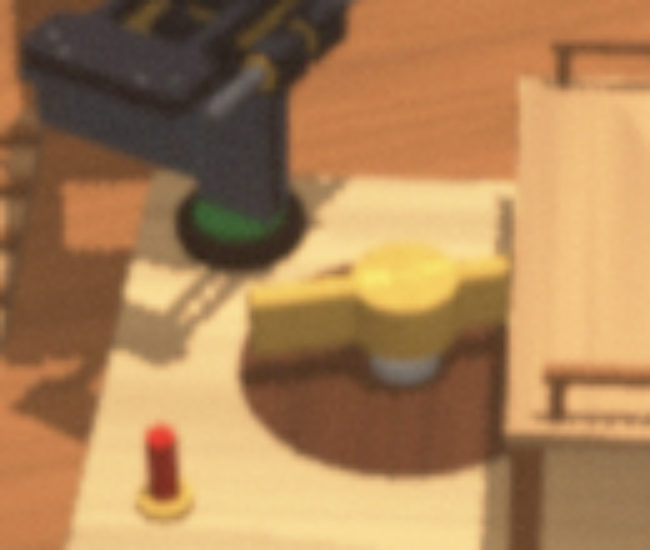

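The button looks level with its housing at (240,220) under the fingers, but force is high. I'll release, shift slightly to the uncovered side, and press again more gently to be sure.

>>> carry_out([
  [0,0,0,0,0,-5,-1],
  [0,0,0,0,0,-12,-1],
  [0,0,0,0,0,-16,-1],
  [0,0,0,0,4,-16,-1],
  [0,0,0,0,4,-16,-1],
  [0,0,0,0,4,-10,-1],
  [0,0,0,0,4,-6,-1],
  [0,0,0,0,4,-6,-1],
])

```text
time_s: 25.85
ee_pos: [468.7, -116.1, 77.0]
ee_rot: [180.0, 0.0, 43.0]
force: [0.9, -2.1, 5.0]
gripper_width: 0.1
gripper_force: 2.2
```

>>> carry_out([
  [0,0,0,0,0,1,-1],
  [0,0,0,0,0,2,-1],
  [0,0,0,0,0,2,-1],
])

```text
time_s: 26.15
ee_pos: [468.7, -116.1, 76.2]
ee_rot: [179.9, -0.0, 43.0]
force: [-0.2, -1.1, 8.6]
gripper_width: 0.3
gripper_force: 4.2
```

>>> carry_out([
  [0,0,0,0,0,1,-1],
  [0,0,0,0,0,2,-1],
  [0,0,0,0,0,2,-1],
])

```text
time_s: 26.45
ee_pos: [468.8, -116.2, 76.0]
ee_rot: [179.9, -0.0, 43.0]
force: [-5.7, -0.1, 21.1]
gripper_width: 0.5
gripper_force: 11.1
```

>>> carry_out([
  [0,0,0,0,0,-5,-1],
  [0,0,0,0,0,-7,-1],
  [0,0,0,0,0,-7,-1],
  [0,0,0,0,0,-7,-1],
])

```text
time_s: 26.85
ee_pos: [468.6, -116.0, 80.3]
ee_rot: [180.0, -0.0, 43.0]
force: [1.5, -1.5, 2.5]
gripper_width: 0.7
gripper_force: 1.4
```

>>> carry_out([
  [0,0,0,0,0,-20,-1],
  [0,0,0,0,0,-50,-1],
  [0,0,0,0,0,-80,-1],
  [0,0,0,0,0,-80,-1],
  [0,0,0,0,0,-80,-1],
  [0,0,0,0,0,-80,-1],
])

```text
time_s: 27.45
ee_pos: [467.0, -115.4, 158.8]
ee_rot: [-179.8, 0.1, 43.0]
force: [-0.6, -0.7, 0.3]
gripper_width: 0.1
gripper_force: 0.0
```

```bash
python3 - <<'E'
from h import *
s=rep();im=gauge()
print(blob(im,(45,120,40),(85,255,255),(225,195,270,230))[:3])
cv2.imwrite("pics/s5.png",cv2.resize(im[150:310,130:350],None,fx=3.5,fy=3.5)[:,:,::-1])
E
```

```text
27.45 [-15.3  12.6 106.3   0.   61.4  31.7] [ 467.01226921 -115.40984977  158.75470695] 43.01138862159846 [-0.56495493 -0.6516909   0.30967039] [ 0.01974942 -0.05674824  0.01817921] 0.11237357314440946 0.0
gauge (np.float64(231.92753623188406), np.float64(261.3188405797101), 69) top row 255 bot 268 z by top row+1.5 95.63363042150367
(np.float64(247.9917355371901), np.float64(209.43801652892563), 121)
```

View pics/s5.png

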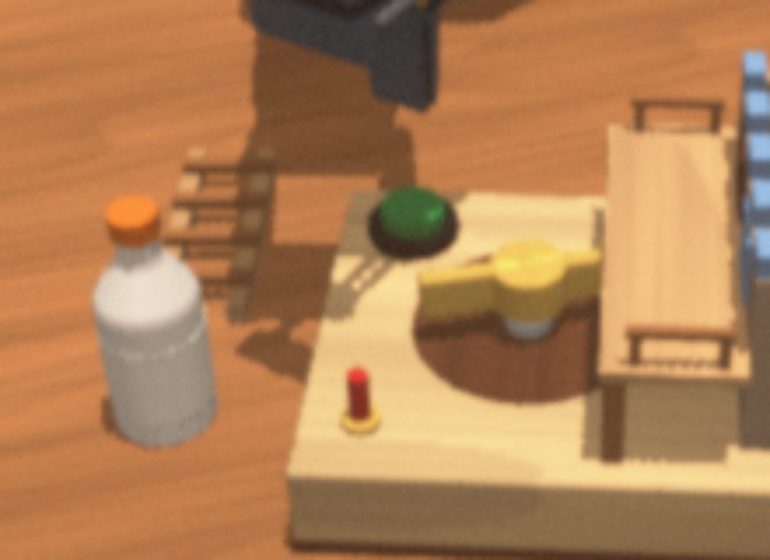

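The button is back up at (413,215), its row matching the start. The gauge pin is fully raised, the bystanders are in place, and the spring force curve confirms full travel.

```bash
python3 -c "
from workcell import workorder
print(workorder.job_done())"
```

```text
the job is handed in; nothing more can be done
None
```

I wound the key until it came up firm against its stop, then pressed the catch button fully down and let it come back up. The bottle and ladder look undisturbed and the arm never went near the screwdriver. The job is handed in, but the hand-in returned no verdict.

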